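# Radiator leak test: set the regulator, lock on the pressure cap and hold it

### The job

Get the motorcycle radiator on the bench ready for its leak test. First turn the numbered sleeve of the test regulator on its top tank clockwise until it clicks in with the 5 at the index post; then take the pressure cap (the round steel one with the grip bar) from the bench, push it down onto the radiator's filler neck against its spring, twist it clockwise about a quarter turn to its stop, and finish with the cap still in your grip, held seated there: do not let go of it. Leave everything else on the bench where it is.

Things in the scene. Friction and masses are not known exactly. Their poses are not given: they have to be found in the camera images.
- radiator: Aluminium motorcycle radiator upright in a fixed bench stand: 280 mm wide (its y), 60 mm deep (x), top tank's top 186 mm above the bench; feet 140 mm deep, 314 mm apart overall. Origin on the bench under its middle, z up. On the top tank at x = 0: open filler neck at y = -75 mm, test regulator at y = +75 mm (259 mm high, gauge out to x = +44 mm).
- neck (a point): Centre of the filler neck's mouth, level with its rim, 216 mm above the bench; axes as the radiator's. Tube 39 mm outside, bore 33 mm, with a flat seat 13 mm below the rim for the cap's seal. Round the rim a flange 51 mm across with two opposite notches for the cap's tabs. From notch to stop the cap turns 78 degrees clockwise (seen from above); it cannot turn the other way.
- neck_notch (a point): Middle of one notch of the flange, on rim level, 23 mm from the neck's axis, 12 degrees clockwise from the radiator's +x; the other notch is opposite. Each is 52 degrees wide; a tab takes 30. Clockwise of each notch runs a cam: the flange's underside is 3.5 mm below the rim at the notch, 6 mm after 16 degrees, and 4 mm (the seat) over the end.
- neck_stop (a point): Point of the flange over one tab when the cap is home at its stop: on rim level, 23 mm from the neck's axis in the radiator's +y direction (other tab opposite). There the grip bar lies along the radiator's y. A stop lug under the flange ends the turn; the seat is 37 degrees long and the tab snaps up 2 mm into it, so the cap does not turn back unless pushed down.
- sleeve (a joint): Angle in rad of the regulator's numbered sleeve; grows as it turns clockwise seen from above. Figures 0 to 8 on its dial plate, a click stop every 0.3 rad: figure = value / 0.3, so 5 is 1.5 rad. It is read at the small fixed steel index post on the regulator's outer side (radiator +y). Starts at 1, 2 or 3. About 0.08 N m takes it over a click; ends at 0 and 2.4 rad.
- sleeve_top (a point): Centre of the sleeve's top face, on its upright axis, 259 mm above the bench. The round black ribbed grip is 39 mm across and reaches 26 mm down from here to an aluminium dial plate 66 mm across, which turns with it. The index post beyond the plate's edge ends 24 mm below this point.
- pressure_cap: Radiator pressure cap, loose, upright on the bench: round steel shell 62 mm across, black grip bar across its top. Origin on its axis at the foot of the free seal (on the bench), z up, x along the bar; half a turn makes no difference. Heights: skirt 10 to 27 mm, flat top 27, bar 27 to 47. In the middle below, a sprung seal 29 mm across, tapered to 21 at the foot. About 110 g.
- cap_bar (a point): Centre of the top of the cap's grip bar, 47 mm above the cap's origin; x along the bar. Bar 46 mm long, 14 mm wide, 20 mm high, upright flat sides. When the cap is on the neck this point is 37 mm above the rim as the tabs enter the notches, 34 as the seal touches, 28 when the tabs clear the cam's lowest part, 30 when snapped into the seat, 24 when the shell bottoms.
- cap_tab (a point): Top of one of the two tabs inside the cap's skirt (57 mm inner width), 25 mm from the axis along the bar, 13 mm above the cap's origin; the other is opposite. Tabs 12 mm wide, 3 mm thick, 44 mm between their inner ends. The seal's spring pushes 4 N at first touch and 1 N more per mm: about 10 N when the tabs clear the cam. Twisting takes up to 0.3 N m.
- spanner: Steel combination spanner, 190 mm long, 8 mm high, lying flat. Origin under its middle, x along it.
- screwdriver: Screwdriver with a grey handle, 210 mm long, 26 mm thick, lying. Origin under its middle, x along it towards the tip.
- oil_cap: Black round oil filler cap for a different engine part, 44 mm across, 25 mm high, plain round without any grip bar, standing on its 30 mm foot. Not the radiator's cap. Origin under its middle.
- socket: Steel wrench socket, 28 mm across, 40 mm high, standing. Origin under its middle.
- hose_clamp: Steel hose-clamp band, a ring 48 mm across, 12 mm high, lying flat. Origin under its middle.
- spray_can: Metal spray can, 60 mm across, 170 mm high, standing. Origin under its middle.
- pliers: Pair of pliers, 135 mm long, 52 mm wide, 14 mm high, lying flat. Origin under the pivot, x towards the jaws.
Things that resemble listed ones, but are neither listed nor needed, are in the scene too. There is more than one size of the pressure_cap; the one meant has the size given above.

How it is judged:
On the way, in this order (a step that is already met when the one before it is completed fails the run):
1. the sleeve is clicked in at 5 (value of joint sleeve between 1.4 and 1.6 rad), for 0.3 s.
2. the cap is pushed into the neck through the notches, against its spring, before it is twisted (horizontal distance between pressure_cap and neck below 0.005 m and z of pressure_cap in the frame of neck below -0.0155 m and angle between the x axis of pressure_cap and the y axis of radiator, either way round above 0.9 rad), for 0.05 s.
At the end, for the whole second after the job is handed in: Sleeve at 5 (1.5 rad within 0.1). Cap upright and still on the neck: axis within 5 mm, origin more than 15.5 mm below the rim (tabs under the flange), grip bar along the radiator's y within 0.12 rad (at the stop), tilt under 0.1 rad, fingers still gripping it (over 2 N) (all of step 1 and horizontal distance between pressure_cap and neck below 0.005 m and z of pressure_cap in the frame of neck between -0.026 and -0.0155 m and angle between the x axis of pressure_cap and the y axis of radiator, either way round below 0.12 rad and angle between pressure_cap's own z axis and vertical below 0.1 rad and linear speed of pressure_cap below 0.02 m/s and velocity of joint sleeve below 0.2 rad/s and contact force between the fingers and pressure_cap above 2 N); the arm keeps its last pose, push and grip.
It fails at once if another thing on the bench is moved by more than 40 mm (distance of any of spanner, screwdriver, oil_cap, socket, hose_clamp, spray_can, pliers from where it was at the start of the episode above 0.04 m).
It also fails if it takes over 54 s, if anything falls off the work surface, if the arm or the gripper's body presses on something with over 40 N, if the wrist force passes 120 N, or if a joint passes its speed limit or range.

### The arm

A 6-joint arm with a two-finger parallel gripper is mounted at the origin on the work surface. World frame = base frame: x ahead of the robot, y to its left, z up, the work surface at z = 0. Lengths are in m, angles in rad, forces in N, time in s.
With the tool pointing down it reaches from about 0.25 to 0.8 m from the base axis. Payload 8.5 kg.
Tool frame: the origin (TCP) lies midway between the tips of the shut fingers; the grasp point (between the pads) lies 19 mm behind it; z points along the fingers, y is the direction in which the jaws open and shut (so a half turn about z gives the same grasp; the last joint's range is limited). The gripper opens to 85 mm and grips with 20 to 120 N. Pads are 22 mm wide; open, the fingers measure 114 mm over their backs; the gripper's body (76 mm by 85 mm) begins 54 mm behind the grasp point. The pads swing forward as they close: fully open they stand 13 mm farther back than shut.
Start: joints at [1.196, 0.238, -0.013, 1.319, 0, 1.571], TCP at [0.192, 0.489, 0.231] pointing down, gripper open.
Joint ranges: [-2.66, 2.66], [-1.03, 1.9], [-1.14, 1.46], [-1.82, 2.27], [-1.45, 1.34], [-3.14, 3.14]. Speed limits (rad/s): [2.22, 2.22, 2.79, 3.14, 3.14, 3.14].

### API

Orientations are given as a unit quaternion [x, y, z, w].
In Python, from rig import arm gives the robot as it stands.
- The arm moves only by the tool servo_tool, never from a script. Its argument "series" is a list that holds one entry, the list of rows, each a list of 7 numbers: the shift along the tool's x, y, z normalised to -1 to 1, where 1 is 0.02 m, then the turn, a rotation vector about the tool's x, y, z normalised to -1 to 1, where 1 is 5 degrees, then the opening, from 0 (shut) to 1 (fully open). A call has 1 to 8 rows; each row shifts and turns the commanded pose from where the row before left it, along the tool's axes as they then stand; what a row does not reach is not made up. A row lasts 1/12 s, in which the tool goes at most 41.7 mm and 7.16 degrees, less where a joint would pass 70% of its speed; a pose out of reach is approached as far as the arm can. A call with a number of a shift or a turn outside -1 to 1 is refused whole. A call with a gripper value outside its range is refused whole. The fingers move at their own pace and stop on an object; "squeeze" is the grip in N (left out, the last holds). Time passes only in rows, so rows that do not move let the fingers close. It gives the time, the measured TCP pose, the force and the opening at its end, in the units of the state.
- arm.get_state(): the state, without advancing time (a new reading comes with each control period).
- arm.grab_frame(name): name is "scene" or "top"; returns a dict with "frame" (400x640x3 uint8, red, green, blue), "fx", "fy", "cx", "cy" (pixels), "dist" ([k1, k2, p1, p2, k3] as OpenCV has them; the pictures are not rectified), "R" (3x3) and "t" (3): a world point X has camera coordinates R X + t. Camera axes: x right, y down, z forward; pixel columns grow to the right and rows downward; lengths in m; the calibration is good to about 2 mm. A picture is of the moment at which its call begins. There is no depth.
- arm.hand_in(): hands the job in, once; it reports no verdict.
The state is a dict: "clock": time; "joint_positions": joint angles; "joint_vel": joint speeds; "joint_torque": joint torques, N m; "tool_pos": TCP position; "ee_rot": TCP orientation; "wrist_force": force on the tool from outside, world axes, zero at the start; "torque": the same for the moment, N m; "opening": opening from 0.0 (shut) to 1.0 (fully open).
Only numpy, scipy, OpenCV 4.12 (cv2) and the standard library are available. Lean on these libraries where they do the work, as an engineer would, in place of code of your own. Each camera call takes 0.05 s, during which the arm holds its last target.

## Working session

There is one attempt and no reset: what is moved stays moved. The work goes in short steps, Python scripts to look and compute and a tool call to move; the robot and the scene stay as the last step left them, time stands still between calls to the robot, and variables do not carry over. Pictures are saved under pics/ and viewed, and the job is handed in when it is done.

Besides the shell and the picture viewer there is one more tool, called as name(argument=value, ...) on one line, values as JSON. servo_tool: Moves the arm, as the interface text tells. Its arguments: {"type":"object","properties":{"series":{"type":"array","items":{"type":"array","items":{"type":"array","items":{"type":"number"}}}},"squeeze":{"type":"number"}},"required":["series"]}

```bash
ls; mkdir -p pics; python3 - <<'E'
from rig import arm
import cv2,pickle
s=arm.get_state();print(s)
for n in("scene","top"):
    f=arm.grab_frame(n);pickle.dump(f,open(n+'0.pkl','wb'))
    cv2.imwrite(f'pics/{n}0.png',f['frame'][:,:,::-1])
    print(n,f['fx'],f['fy'],f['cx'],f['cy'],f['dist'],f['R'],f['t'])
E
```

```text
pics
{'clock': 0.0, 'joint_positions': array([ 1.19603093e+00,  2.38752865e-01, -1.42568892e-02,  1.31921193e+00,
       -1.17404164e-05,  1.57081375e+00]), 'joint_vel': array([ 0.00103643,  0.00075999, -0.00119227,  0.00073341,  0.00085905,
       -0.0020745 ]), 'joint_torque': array([-8.49820099e-04, -5.38771570e+01,  3.46438587e+01,  1.85736531e-02,
       -3.97668919e-05, -1.06680881e-05]), 'tool_pos': array([0.19202674, 0.48816606, 0.23069125]), 'ee_rot': array([ 1.86296558e-01,  9.82493300e-01, -7.01299738e-04, -1.26990286e-04]), 'wrist_force': array([-0.72957576,  0.60160304,  0.90301066]), 'torque': array([0.00639878, 0.02418905, 0.01629043]), 'opening': 0.9968714971962422}
scene 371.92964404361464 371.92964404361464 317.01811385642156 194.4415755005179 [-0.03927411  0.          0.          0.          0.        ] [[ 0.6983263   0.71575178 -0.00630608]
 [ 0.35480011 -0.35378698 -0.86541993]
 [-0.62165686  0.6021081  -0.50100756]] [-0.35692414 -0.03529293  1.43463711]
top 366.1139624508584 366.1139624508584 317.2479448771199 197.70727171950006 [0.01316706 0.         0.         0.         0.        ] [[ 0.00926586 -0.99985021 -0.01461846]
 [-0.9961156  -0.00794908 -0.08769562]
 [ 0.08756628  0.01537425 -0.99604005]] [-0.005591    0.55140148  1.02657021]
```

View pics/scene0.png

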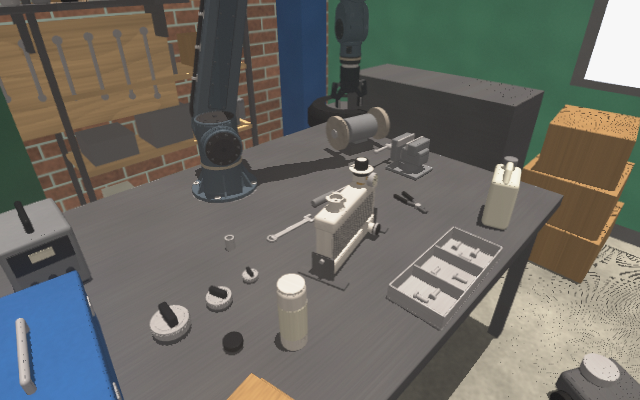

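View pics/top0.png

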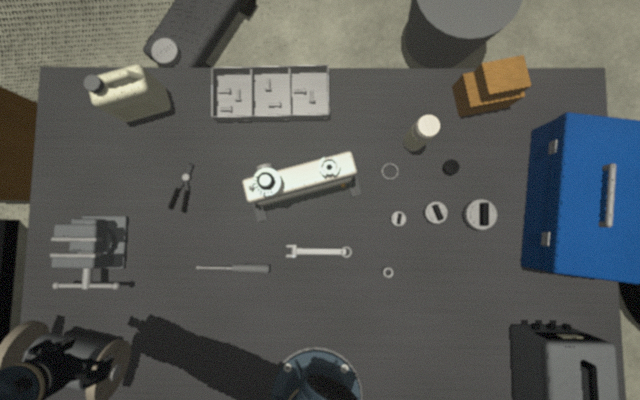

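```bash
cat > h.py <<'E'
import numpy as np,cv2,pickle
def K(f): return np.array([[f['fx'],0,f['cx']],[0,f['fy'],f['cy']],[0,0,1.]])
def ray(f,uv):
    p=cv2.undistortPoints(np.array(uv,float).reshape(-1,1,2),K(f),np.array(f['dist'],float)).reshape(-1,2)
    d=np.c_[p,np.ones(len(p))]@f['R']; c=-f['R'].T@f['t']
    return c,d
def plane(f,uv,z):
    c,d=ray(f,uv); return c+d*((z-c[2])/d[:,2])[:,None]
def proj(f,X):
    X=np.array(X,float).reshape(-1,3)
    return cv2.projectPoints(X,cv2.Rodrigues(f['R'])[0],np.array(f['t'],float),K(f),np.array(f['dist'],float))[0].reshape(-1,2)
def tri(fs,uvs):
    A=np.zeros((3,3));b=np.zeros(3)
    for f,uv in zip(fs,uvs):
        c,d=ray(f,[uv]);d=d[0]/np.linalg.norm(d[0]);P=np.eye(3)-np.outer(d,d);A+=P;b+=P@c
    return np.linalg.solve(A,b)
def crop(f,x0,y0,x1,y1,s,out):
    im=cv2.resize(f['frame'][y0:y1,x0:x1,::-1],None,fx=s,fy=s,interpolation=cv2.INTER_CUBIC);cv2.imwrite(out,im)
def load(n): return pickle.load(open(n+'.pkl','rb'))
E
python3 - <<'E'
from h import *
t=load('top0');s=load('scene0')
crop(t,230,140,370,230,5,'pics/t_rad.png')
crop(t,380,150,510,240,6,'pics/t_cap.png')
crop(s,300,145,400,295,4,'pics/s_rad.png')
crop(s,140,260,260,360,6,'pics/s_cap.png')
E
```

```text
(no output)
```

View pics/t_rad.png

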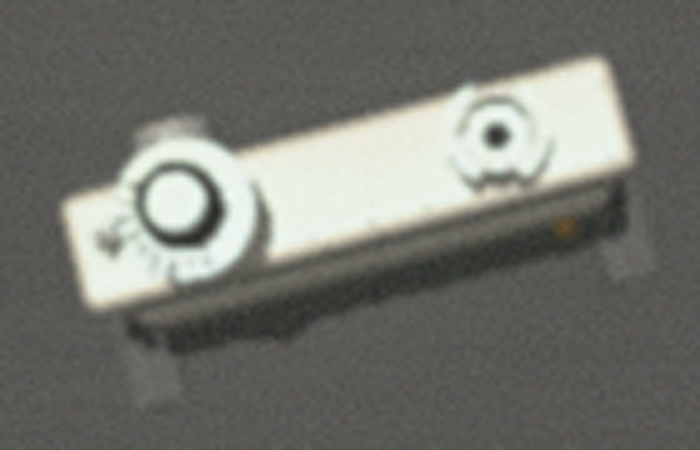

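View pics/t_cap.png

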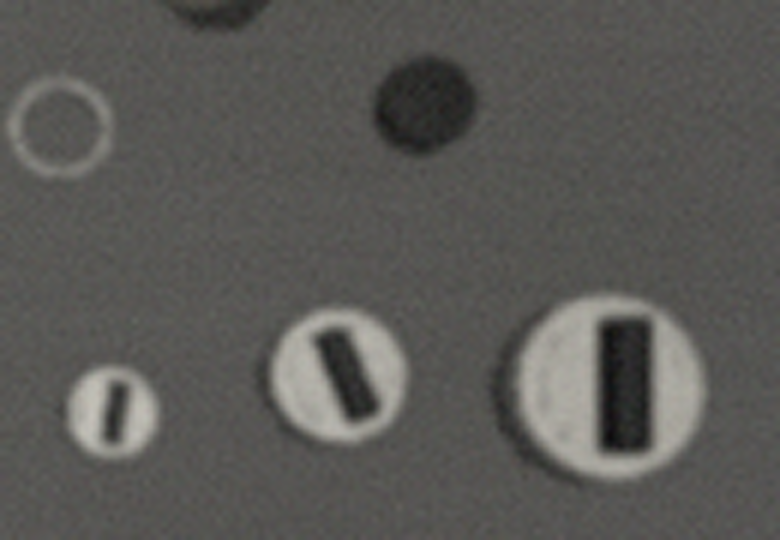

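View pics/s_rad.png

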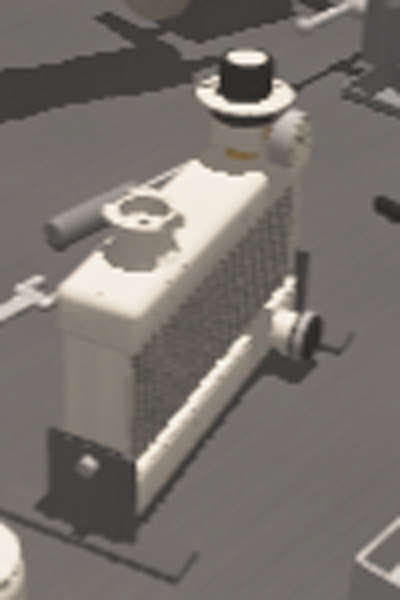

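View pics/s_cap.png

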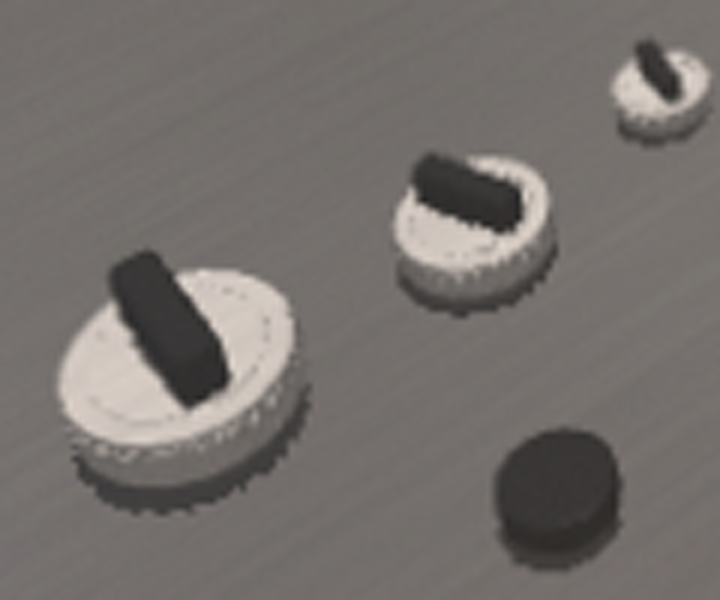

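```bash
python3 - <<'E'
from rig import arm
from h import *
fr=[arm.grab_frame("top") for _ in range(10)]
t=fr[0];t['frame']=np.mean([f['frame'].astype(float) for f in fr],0).round().astype(np.uint8)
pickle.dump(t,open('top1.pkl','wb'))
s=load('scene0')
def blobs(f,mask,z,box,name):
    x0,y0,x1,y1=box;m=np.zeros_like(mask);m[y0:y1,x0:x1]=mask[y0:y1,x0:x1]
    cs,_=cv2.findContours(m,cv2.RETR_EXTERNAL,cv2.CHAIN_APPROX_NONE)
    for c in cs:
        if cv2.contourArea(c)<20: continue
        w=plane(f,c.reshape(-1,2),z)[:,:2].astype(np.float32)
        (cx,cy),(a,b),ang=cv2.minAreaRect(w); M=cv2.moments(w.reshape(-1,1,2))
        e=cv2.fitEllipse(w)
        print(name,'rect',np.round([cx,cy,a,b,ang],4),'ell',np.round(np.r_[e[0],e[1],e[2]],4),'px',c.reshape(-1,2).mean(0).round(1))
g=cv2.cvtColor(t['frame'],cv2.COLOR_RGB2GRAY)
br=(g>125).astype(np.uint8)
box=(385,190,510,240)
blobs(t,br,.027,box,'shell')
dk=(g<60).astype(np.uint8)
blobs(t,dk,.047,box,'bar')
blobs(t,br,.186,(235,145,365,205),'tank')
crop(t,235,145,305,205,10,'pics/t1.png')
crop(t,310,140,365,200,10,'pics/t2.png')
E
```

```text
shell rect [ 4.95200e-01 -2.32000e-01  3.67000e-02  3.99000e-02  8.94912e+01] ell [ 4.94600e-01 -2.31600e-01  3.85000e-02  4.16000e-02  9.24731e+01] px [398.3 218.2]
shell rect [ 5.1320e-01 -3.3810e-01  6.0300e-02  6.0900e-02  7.6345e+01] ell [ 5.129000e-01 -3.384000e-01  5.950000e-02  6.010000e-02  1.112737e+02] px [436.2 212.2]
shell rect [ 5.08800e-01 -4.65400e-01  8.10000e-02  8.49000e-02  8.84667e+01] ell [ 5.088000e-01 -4.651000e-01  8.220000e-02  8.310000e-02  1.056558e+02] px [481.5 214. ]
bar rect [ 5.12400e-01 -3.34900e-01  3.88000e-02  1.10000e-02  2.21186e+01] ell [ 5.124000e-01 -3.349000e-01  1.060000e-02  4.450000e-02  1.135732e+02] px [437.1 212. ]
bar rect [ 5.07900e-01 -4.62300e-01  1.92000e-02  5.61000e-02  8.82889e+01] ell [ 5.08300e-01 -4.62300e-01  2.14000e-02  6.94000e-02  8.76294e+01] px [483.6 213.8]
tank rect [ 0.6009  0.0444  0.0822  0.2782 15.4714] ell [ 0.5915  0.0502  0.0729  0.3395 13.4695] px [297.4 175.8]
```

View pics/t1.png

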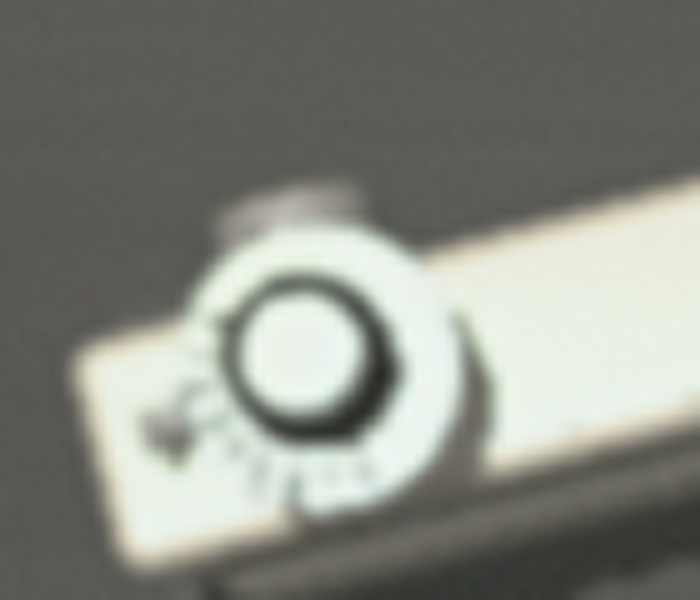

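View pics/t2.png

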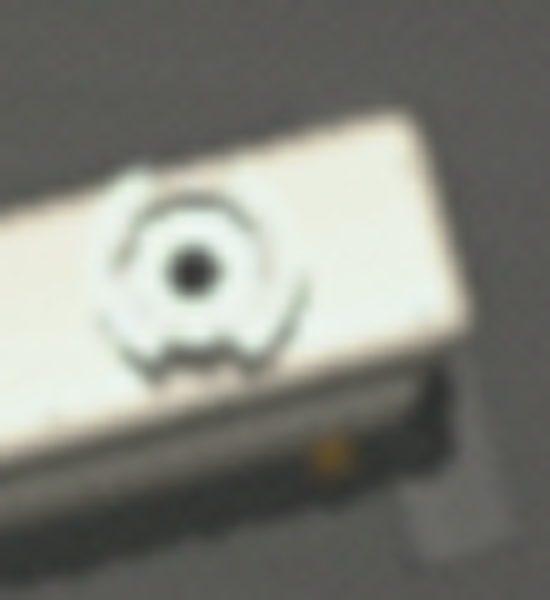

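```bash
python3 - <<'E'
from h import *
t=load('top1');s=load('scene0')
g=cv2.cvtColor(t['frame'],cv2.COLOR_RGB2GRAY).astype(float)
from scipy.ndimage import map_coordinates
def edge(p0,p1,n,half=5,thr=160):
    # points along p0-p1, scan along normal for subpixel crossing of thr
    p0=np.array(p0,float);p1=np.array(p1,float);d=(p1-p0)/np.linalg.norm(p1-p0);nr=np.array([-d[1],d[0]])
    out=[]
    for a in np.linspace(0,1,n):
        q=p0+a*(p1-p0);o=np.arange(-half,half+.01,.1);P=q+o[:,None]*nr
        v=map_coordinates(g,[P[:,1],P[:,0]],order=1)
        k=np.argmax(np.abs(np.gradient(cv2.GaussianBlur(v[None],(0,0),5)[0])))
        out.append(P[k])
    return np.array(out)
def fit(pts,z):
    w=plane(t,pts,z)[:,:2].astype(np.float32)
    l=cv2.fitLine(w,cv2.DIST_HUBER,0,.001,.001).ravel();
    r=(w-l[2:])@np.array([-l[1],l[0]]);return l,np.abs(r).max()
top=edge((283,168.5),(312,160.5),20); bot=edge((290,191),(335,178.5),20)
rt=edge((352,156),(355.5,168),10); lt=edge((244.5,185),(248,198),10)
for n,e in(('top',top),('bot',bot),('rt',rt),('lt',lt)):
    l,r=fit(e,.186);print(n,l.round(4),'ang',np.degrees(np.arctan2(l[1],l[0])).round(2),'res',r.round(4))
L={k:fit(e,.186)[0] for k,e in(('top',top),('bot',bot),('rt',rt),('lt',lt))}
th=np.mean([np.arctan2(-abs(L[k][0]),abs(L[k][1])) for k in('top','bot')]);th=-th
ex=np.array([np.cos(th),np.sin(th)]);ey=np.array([-np.sin(th),np.cos(th)])
m=lambda k,v:(L[k][2:])@v
print('yaw',np.degrees(th),'width',m('lt',ey)-m('rt',ey),'depth',m('top',ex)-m('bot',ex))
c=ex*(m('top',ex)+m('bot',ex))/2+ey*(m('lt',ey)+m('rt',ey))/2
neck=c-.075*ey;reg=c+.075*ey
print('c',c,'neck',neck,'reg',reg)
np.save('rad.npy',np.r_[c,th])
print('cam',-t['R'].T@t['t'],-s['R'].T@s['t'])
for nm,f,b,S in(('t',t,(235,140,365,210),6),('s',s,(310,145,390,230),8)):
    im=f['frame'][b[1]:b[3],b[0]:b[2],::-1]; im=cv2.resize(im,None,fx=S,fy=S,interpolation=cv2.INTER_CUBIC)
    a=np.linspace(0,2*np.pi,60)
    for q,r,z,col in((neck,.0255,.216,(0,0,255)),(neck,.0165,.216,(0,0,255)),(reg,.0195,.259,(255,0,0)),(reg,.033,.233,(0,160,0))):
        P=np.c_[q[0]+r*np.cos(a),q[1]+r*np.sin(a),0*a+z]
        uv=(proj(f,P)-b[:2]+.5)*S-.5
        cv2.polylines(im,[uv.round().astype(int)],True,col,1)
    cv2.imwrite(f'pics/ov_{nm}.png',im)
E
```

```text
top [ 0.2727 -0.9621  0.6203  0.0378] ang -74.17 res 0.0005
bot [ 0.2647 -0.9643  0.5682  0.0139] ang -74.65 res 0.0096
rt [ 0.9645  0.2643  0.6255 -0.0917] ang 15.32 res 0.0003
lt [0.9631 0.2693 0.55   0.1734] ang 15.62 res 0.0002
yaw 15.588055 width 0.2757126 depth 0.0566324
c [0.5899306  0.04144632] neck [ 0.61008453 -0.03079508] reg [0.56977665 0.11368772]
cam [ 0.45941848 -0.01698977  1.07077881] [ 1.15362345 -0.62082371  0.68597005]
```

View pics/ov_t.png

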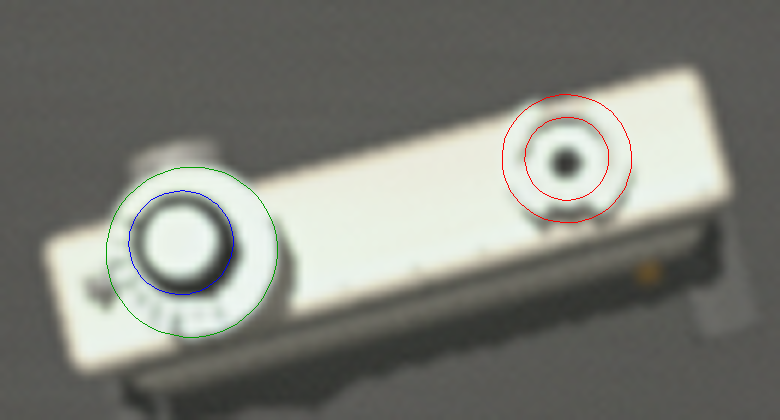

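View pics/ov_s.png

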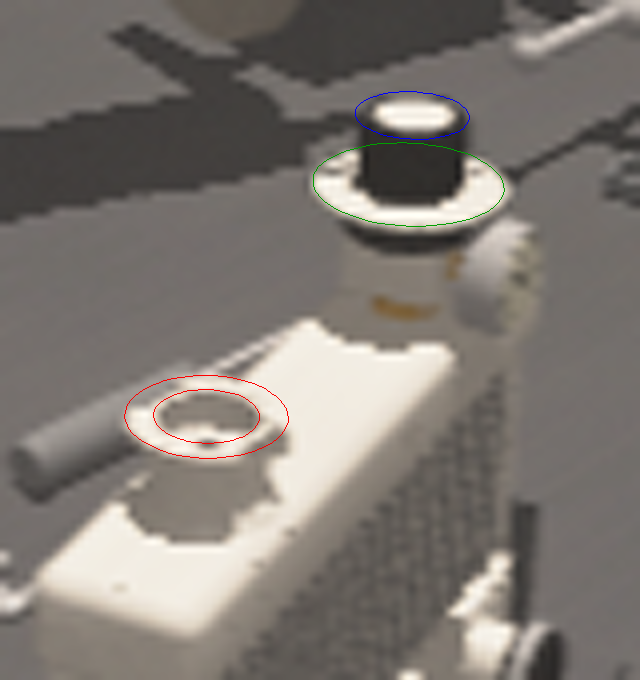

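```bash
python3 - <<'E'
from h import *
from scipy.optimize import least_squares
from scipy.ndimage import map_coordinates
t=load('top1');s=load('scene0')
c=np.load('rad.npy');th=c[2];ey=np.array([-np.sin(th),np.cos(th)]);neck=c[:2]-.075*ey;reg=c[:2]+.075*ey
G={n:cv2.GaussianBlur(cv2.cvtColor(f['frame'],cv2.COLOR_RGB2GRAY).astype(float),(0,0),.7) for n,f in(('t',t),('s',s))}
F={'t':t,'s':s}
def circ(v,q,r,z,angs,sign,lab,fr=False,span=.006):
    # sign +1: bright inside
    a=np.radians(angs);rr=np.arange(r-span,r+span,.0002);W=[]
    for A in a:
        P=np.c_[q[0]+rr*np.cos(A),q[1]+rr*np.sin(A),0*rr+z];uv=proj(F[v],P)
        x=map_coordinates(G[v],[uv[:,1],uv[:,0]],order=1);d=-sign*np.gradient(x);k=np.argmax(d)
        if d[k]>.4: W.append(P[k,:2])
    W=np.array(W)
    f=lambda p:np.hypot(W[:,0]-p[0],W[:,1]-p[1])-(p[2] if fr else r)
    o=least_squares(f,[*q,r],loss='soft_l1',f_scale=.0007)
    print(v,lab,o.x.round(4),'n',len(W),'rms',np.sqrt(np.mean(f(o.x)**2)).round(4),'d',((o.x[:2]-q)*1e3).round(1))
al=np.arange(0,360,5)
circ('t',reg,.0195-.004,.259,al,1,'disc',True,.005)
circ('s',reg,.0195-.004,.259,al,1,'disc',True,.005)
circ('t',reg,.033,.233,np.arange(-80,80,5),1,'plate')
circ('s',reg,.033,.233,np.arange(-180,60,5),1,'plate')
circ('s',neck,.0255,.216,np.arange(90,280,5),1,'flange')
circ('s',neck,.0165,.216,al,-1,'bore',True,.004)
circ('t',neck,.0165,.216,al,-1,'bore',True,.004)
cap=np.array([.513,-.338])
circ('t',cap,.031,.027,np.arange(-180,0,5),1,'cap')
circ('s',cap,.031,.027,np.arange(60,210,5),1,'cap')
circ('t',cap,.031,.027,al,1,'cap',True)
circ('s',cap,.031,.027,al,1,'cap',True)
# dial unwrap
S=6;w=np.linspace(0,2*np.pi,720,endpoint=False);rr=np.linspace(.018,.046,112)
A,R=np.meshgrid(w,rr)
for z,n in((.234,'dial'),):
    P=np.c_[(reg[0]+R*np.cos(A)).ravel(),(reg[1]+R*np.sin(A)).ravel(),np.full(A.size,z)]
    uv=proj(t,P);g=cv2.cvtColor(t['frame'],cv2.COLOR_RGB2GRAY).astype(float)
    im=map_coordinates(g,[uv[:,1],uv[:,0]],order=3).reshape(A.shape)
    k=np.round(((th+np.pi/2-w[0])%(2*np.pi))/(2*np.pi)*720).astype(int)
    im=np.roll(im,200-k,1)[:,:560] # post at column 200, ccw to right, 2 px/deg... 
    im=cv2.resize(np.clip((im-90)*1.6,0,255).astype(np.uint8),(784,450))
    cv2.line(im,(280,0),(280,20),0,1); 
    for j in range(-3,9): cv2.line(im,(int(280+j*.3/(2*np.pi)*720*1.4),430),(int(280+j*.3/(2*np.pi)*720*1.4),450),0,1)
    cv2.imwrite('pics/dial.png',im)
E
```

```text
t disc [0.5697 0.1137 0.013 ] n 72 rms 0.0005 d [-0.  0.]
s disc [0.5704 0.1137 0.0128] n 72 rms 0.0012 d [ 0.6 -0. ]
t plate [0.5706 0.1146 0.033 ] n 30 rms 0.0016 d [0.8 0.9]
s plate [0.5713 0.1118 0.033 ] n 48 rms 0.0012 d [ 1.5 -1.9]
s flange [ 0.6131 -0.0315  0.0255] n 35 rms 0.0028 d [ 3.  -0.7]
s bore [ 0.6109 -0.031   0.0145] n 72 rms 0.0015 d [ 0.8 -0.3]
t bore [ 0.6125 -0.0305  0.0166] n 50 rms 0.002 d [2.4 0.3]
t cap [ 0.5126 -0.3384  0.031 ] n 36 rms 0.0009 d [-0.4 -0.4]
s cap [ 0.5139 -0.3384  0.031 ] n 20 rms 0.0011 d [ 0.9 -0.4]
t cap [ 0.5129 -0.3382  0.0311] n 72 rms 0.0009 d [-0.1 -0.2]
s cap [ 0.5149 -0.3383  0.0308] n 62 rms 0.001 d [ 1.9 -0.3]
```

View pics/dial.png

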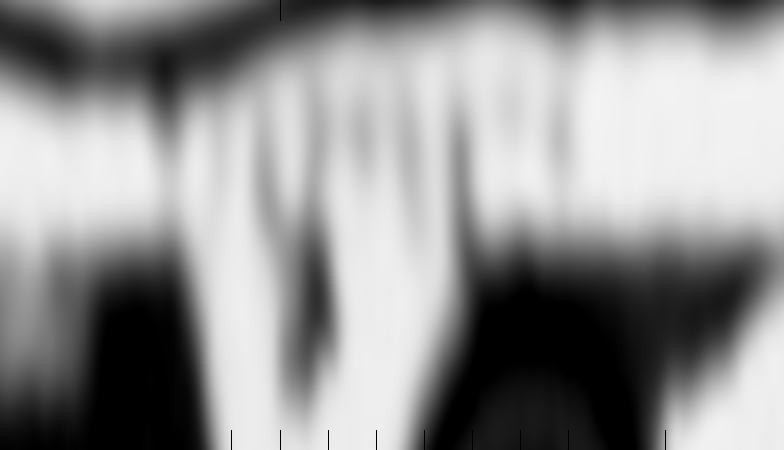

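```bash
python3 - <<'E'
from h import *
t=load('top1')
c=np.load('rad.npy');th=c[2];ex=np.array([np.cos(th),np.sin(th)]);ey=np.array([-np.sin(th),np.cos(th)]);reg=c[:2]+.075*ey+np.array([.0005,0])
b=(244,158,288,202);S=16
im=t['frame'][b[1]:b[3],b[0]:b[2],::-1].astype(float); im=np.clip((im-120)*1.9,0,255).astype(np.uint8)
im=cv2.resize(im,None,fx=S,fy=S,interpolation=cv2.INTER_LANCZOS4)
px=lambda q,z:tuple(((proj(t,[[*q,z]])[0]-b[:2]+.5)*S-.5).round().astype(int))
a=np.linspace(0,2*np.pi,90)
cv2.polylines(im,[np.array([px(reg+.033*np.array([np.cos(A),np.sin(A)]),.233) for A in a])],True,(0,160,0),1)
for k in range(-3,8):
    A=.3*k;d=ey*np.cos(A)-ex*np.sin(A)
    cv2.line(im,px(reg+.034*d,.233),px(reg+.037*d,.233),(0,0,255),1)
cv2.line(im,px(reg+.034*ey,.235),px(reg+.045*ey,.235),(255,0,0),2)
cv2.imwrite('pics/dz.png',im)
E
```

```text
(no output)
```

View pics/dz.png

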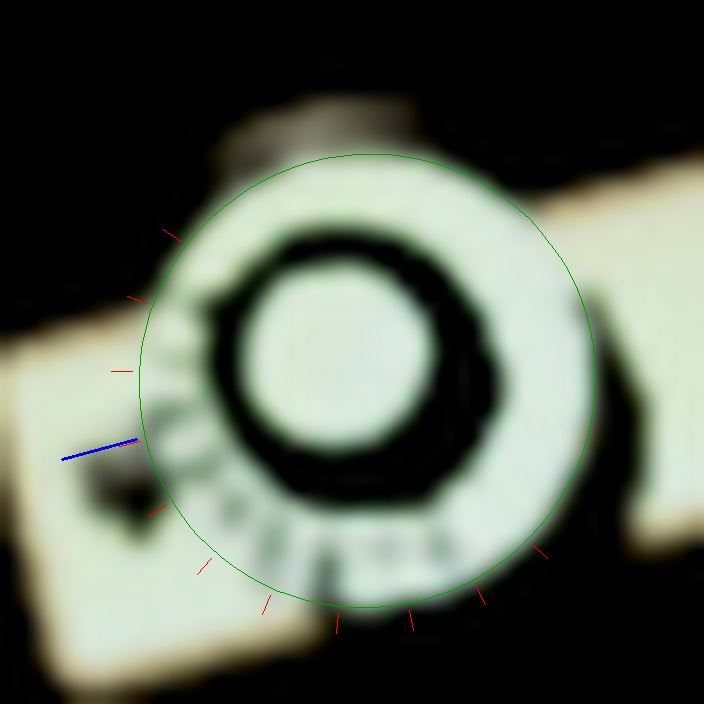

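```bash
cat >> h.py <<'E'
from scipy.spatial.transform import Rotation as Ro
def st(arm,target=None,head=None):
    s=arm.get_state();R=Ro.from_quat(s['ee_rot']).as_matrix()
    hy=np.degrees(np.arctan2(R[1,1],R[0,1]))
    print('t',round(s['clock'],2),'pos',s['tool_pos'].round(4),'yhead',hy.round(2),'tilt',R[:2,2].round(4),'F',s['wrist_force'].round(1),'M',s['torque'].round(2),'op',round(s['opening'],3),'j',s['joint_positions'].round(2))
    if target is not None: print('units tool xyz',(R.T@(np.array(target)-s['tool_pos'])/.02).round(2))
    if head is not None: print('rz units (5deg)',round(((hy-head+90)%180-90)/5,2))
E
python3 - <<'E'
from h import *
from rig import arm
st(arm,[.5703,.1137,.30])
E
```

```text
t 0.6 pos [0.1922 0.4885 0.2313] yhead 68.52 tilt [-0.0001 -0.0001] F [ 0.2 -0.2 -0.8] M [-0.05  0.02 -0.02] op 1.002 j [ 1.2   0.24 -0.01  1.32  0.    1.57]
units tool xyz [-24.45 -10.52  -3.44]
```

servo_tool(series=[[[-0.97,-0.42,-0.5,0,0,0,1],[-0.97,-0.42,-0.5,0,0,0,1],[-0.97,-0.42,-0.5,0,0,0,1],[-0.97,-0.42,-0.5,0,0,0,1],[-0.97,-0.42,-0.5,0,0,0,1],[-0.97,-0.42,-0.5,0,0,0,1],[-0.97,-0.42,-0.5,0,0,0,1],[-0.97,-0.42,0,0,0,0,1]]])

```text
clock: 1.27
tool_pos: [0.313, 0.3689, 0.3032]
ee_rot: [0.186, 0.982, 0.001, 0.001]
wrist_force: [0.3, 1.0, -0.3]
opening: 0.994
```

servo_tool(series=[[[-0.98,-0.42,0,0,0,0,1],[-0.98,-0.42,0,0,0,0,1],[-0.98,-0.42,0,0,0,0,1],[-0.98,-0.42,0,0,0,0,1],[-0.98,-0.42,0,0,0,0,1],[-0.98,-0.42,0,0,0,0,1],[-0.98,-0.42,0,0,0,0,1],[-0.98,-0.42,0,0,0,0,1]]])

```text
clock: 1.93
tool_pos: [0.434, 0.2484, 0.3014]
ee_rot: [0.186, 0.982, 0.0, 0.0]
wrist_force: [0.5, 0.2, -0.4]
opening: 1.001
```

servo_tool(series=[[[-0.98,-0.42,0,0,0,0,1],[-0.98,-0.42,0,0,0,0,1],[-0.98,-0.42,0,0,0,0,1],[-0.98,-0.42,0,0,0,0,1],[-0.98,-0.42,0,0,0,0,1],[-0.98,-0.42,0,0,0,0,1],[-0.98,-0.42,0,0,0,0,1],[-0.98,-0.42,0,0,0,0,1]]])

```text
clock: 2.6
tool_pos: [0.5553, 0.1284, 0.3013]
ee_rot: [0.186, 0.982, -0.0, 0.0]
wrist_force: [0.3, -0.6, 0.8]
opening: 0.999
```

```bash
python3 - <<'E'
from h import *
from rig import arm
st(arm,[.5703,.1137,.238])
t=arm.grab_frame('top');s=arm.grab_frame('scene')
crop(t,190,120,350,240,4,'pics/a_t.png');crop(s,290,60,430,240,3,'pics/a_s.png')
E
```

```text
t 2.6 pos [0.5553 0.1284 0.3013] yhead 68.52 tilt [ 0.     -0.0001] F [ 0.3 -0.6  0.8] M [0.03 0.02 0.02] op 0.999 j [ 0.23  0.31  0.26  1.52 -0.    0.6 ]
units tool xyz [-0.97 -0.41  3.17]
```

View pics/a_t.png

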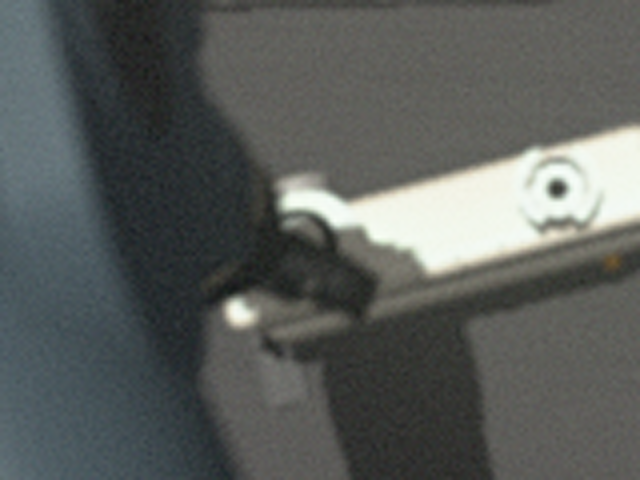

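View pics/a_s.png

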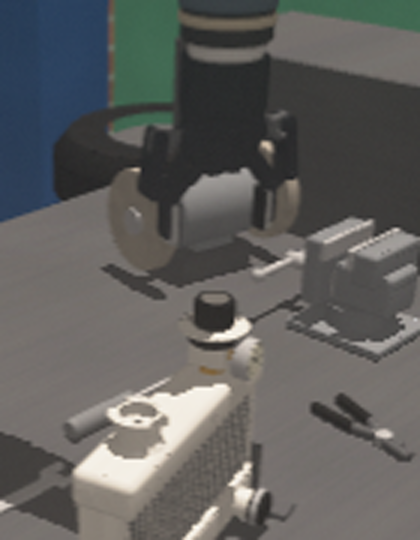

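servo_tool(series=[[[-0.97,-0.41,0,0,0,0,1],[0,0,0.5,0,0,0,1],[0,0,0.7,0,0,0,1],[0,0,0.7,0,0,0,1],[0,0,0.7,0,0,0,1],[0,0,0.55,0,0,0,1],[0,0,0,0,0,0,0.8]]], squeeze=40)

```text
clock: 3.28
tool_pos: [0.5682, 0.1148, 0.2362]
ee_rot: [0.186, 0.983, -0.001, -0.002]
wrist_force: [0.1, -0.4, -0.6]
opening: 0.885
```

```bash
python3 - <<'E'
from h import *
from rig import arm
st(arm,[.5703,.1137,.238])
s=arm.grab_frame('scene')
crop(s,310,100,400,220,5,'pics/b_s.png')
E
```

```text
t 3.28 pos [0.5682 0.1148 0.2362] yhead 68.55 tilt [-0.0036 -0.0006] F [ 0.1 -0.4 -0.6] M [ 0.01 -0.03  0.01] op 0.885 j [0.2  0.33 0.14 1.38 0.   0.57]
units tool xyz [-0.12 -0.02 -0.09]
```

View pics/b_s.png

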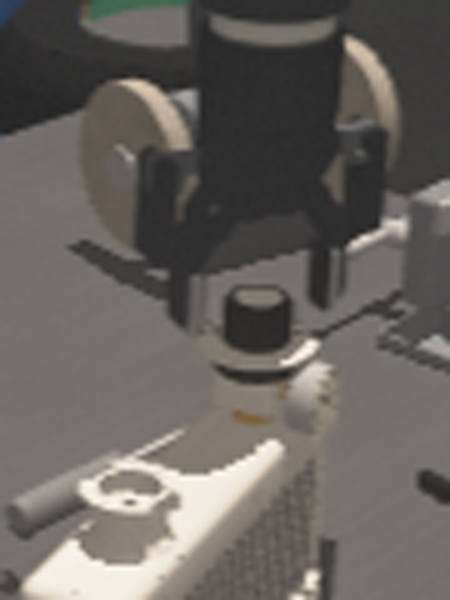

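servo_tool(series=[[[-0.1,0,-0.1,0,0,0,0.4],[0,0,0,0,0,0,0.3],[0,0,0,0,0,0,0.2],[0,0,0,0,0,0,0.2],[0,0,0,0,0,0,0.2],[0,0,0,0,0,0,0.2],[0,0,0,0,0,0,0.2],[0,0,0,0,0,0,0.2]]], squeeze=40)

```text
clock: 4.0
tool_pos: [0.5721, 0.1137, 0.2418]
ee_rot: [0.186, 0.982, 0.0, 0.001]
wrist_force: [-1.7, -0.2, 4.0]
opening: 0.416
```

```bash
python3 - <<'E'
from h import *
from rig import arm
st(arm,[.5703,.1137,.238])
E
```

```text
t 4.0 pos [0.5721 0.1137 0.2418] yhead 68.52 tilt [ 0.0023 -0.    ] F [-1.7 -0.2  4. ] M [-0.14  0.28  0.03] op 0.416 j [ 0.2   0.34  0.15  1.38 -0.    0.57]
units tool xyz [ 0.08 -0.03  0.19]
```

servo_tool(series=[[[0,0,0,0,0,0.5,0.2],[0,0,0,0,0,0.6,0.2],[0,0,0,0,0,0.6,0.2],[0,0,0,0,0,0.6,0.2],[0,0,0,0,0,0.6,0.2],[0,0,0,0,0,0.54,0.2]]])

```text
clock: 4.5
tool_pos: [0.5717, 0.1133, 0.2418]
ee_rot: [0.333, 0.943, -0.0, 0.001]
wrist_force: [-2.5, -3.3, 5.5]
opening: 0.415
```

```bash
python3 - <<'E'
from h import *
from rig import arm
st(arm,[.5703,.1137,.238])
E
```

```text
t 4.5 pos [0.5717 0.1133 0.2418] yhead 51.15 tilt [ 0.0018 -0.001 ] F [-2.5 -3.3  5.5] M [-0.76  0.58  0.07] op 0.415 j [ 0.2   0.33  0.15  1.38 -0.    0.87]
units tool xyz [ 0.07 -0.03  0.19]
```

servo_tool(series=[[[0,0,0,0,0,0.6,0.2],[0,0,0,0,0,0.6,0.2],[0,0,0,0,0,0.6,0.2],[0,0,0,0,0,0.6,0.2],[0,0,0,0,0,0.6,0.2],[0,0,0,0,0,0.44,0.2],[0,0,0,0,0,0,0.2]]])

```text
clock: 5.08
tool_pos: [0.5714, 0.1129, 0.2418]
ee_rot: [0.47, 0.883, -0.0, 0.001]
wrist_force: [-4.4, -4.7, 6.0]
opening: 0.411
```

```bash
python3 - <<'E'
from h import *
from rig import arm
st(arm,[.5703,.1137,.238])
E
```

```text
t 5.08 pos [0.5714 0.1129 0.2418] yhead 33.94 tilt [ 0.0011 -0.0016] F [-4.4 -4.7  6. ] M [-1.12  0.88 -0.02] op 0.411 j [ 0.2   0.33  0.15  1.38 -0.    1.17]
units tool xyz [ 0.06 -0.02  0.19]
```

servo_tool(series=[[[0,0,0,0,0,0.6,0.2],[0,0,0,0,0,0.6,0.2],[0,0,0,0,0,0.6,0.2],[0,0,0,0,0,0.6,0.2],[0,0,0,0,0,0.6,0.2],[0,0,0,0,0,0.44,0.2],[0,0,0,0,0,0,0.2],[0,0,0,0,0,0,0.2]]])

```text
clock: 5.75
tool_pos: [0.5708, 0.1127, 0.2418]
ee_rot: [0.596, 0.803, -0.001, 0.001]
wrist_force: [-5.3, -5.9, 10.0]
opening: 0.415
```

```bash
python3 - <<'E'
from h import *
from rig import arm
st(arm)
t=arm.grab_frame('top');s=arm.grab_frame('scene')
crop(t,220,130,320,220,6,'pics/c_t.png');crop(s,310,100,400,220,5,'pics/c_s.png')
E
```

```text
t 5.75 pos [0.5708 0.1127 0.2418] yhead 16.87 tilt [ 0.0002 -0.002 ] F [-5.3 -5.9 10. ] M [-1.29  1.33  0.05] op 0.415 j [ 0.2   0.33  0.15  1.39 -0.    1.47]
```

View pics/c_t.png

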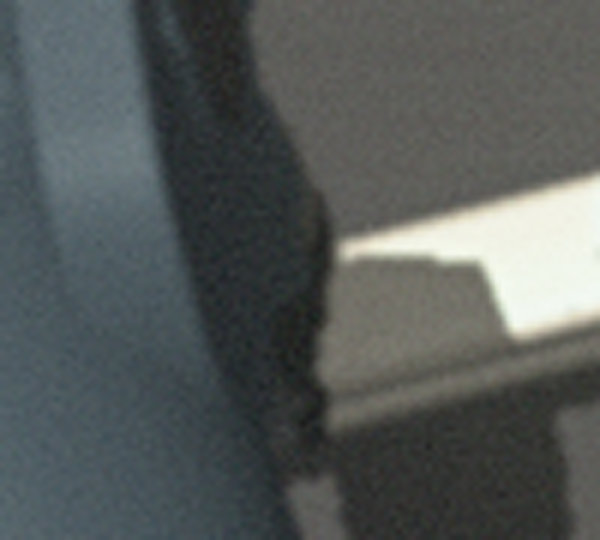

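View pics/c_s.png

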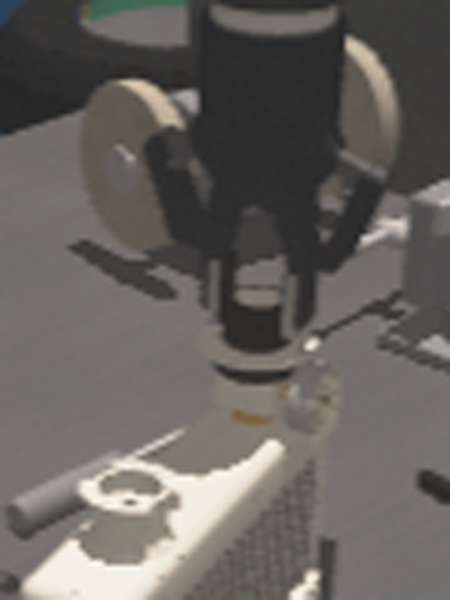

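servo_tool(series=[[[0,0,0,0,0,0,0.7],[0,0,0,0,0,0,0.8],[0,0,-0.5,0,0,0,0.8],[0,0,-0.9,0,0,0,0.8],[0,0,-0.9,0,0,0,0.8],[0,0,-0.9,0,0,0,0.8],[0,0,-0.9,0,0,0,0.8]]])

```text
clock: 6.43
tool_pos: [0.5716, 0.114, 0.324]
ee_rot: [0.595, 0.804, 0.0, 0.0]
wrist_force: [1.0, 0.6, -0.1]
opening: 0.8
```

```bash
python3 - <<'E'
from h import *
from rig import arm
st(arm,[.514,-.3382,.15],112)
E
```

```text
t 6.43 pos [0.5716 0.114  0.324 ] yhead 16.94 tilt [0.0007 0.0002] F [ 1.   0.6 -0.1] M [-0.03 -0.04 -0.02] op 0.8 j [0.2  0.33 0.35 1.59 0.   1.47]
units tool xyz [-20.79  -9.35   8.69]
rz units (5deg) 16.99
```

servo_tool(series=[[[-0.99,-0.44,0,0,0,0,0.7],[-0.99,-0.44,0,0,0,0,0.7],[-0.99,-0.44,0,0,0,0,0.7],[-0.99,-0.44,0,0,0,0,0.7],[-0.99,-0.44,0,0,0,0,0.7],[-0.99,-0.44,0,0,0,0,0.7],[-0.99,-0.44,0,0,0,0,0.7],[-0.99,-0.44,0,0,0,0,0.7]]])

```text
clock: 7.1
tool_pos: [0.5504, -0.0591, 0.3232]
ee_rot: [0.595, 0.804, 0.0, 0.0]
wrist_force: [0.4, -0.5, 0.6]
opening: 0.699
```

servo_tool(series=[[[-0.99,-0.45,0,0,0,0,0.7],[-0.99,-0.45,0,0,0,0,0.7],[-0.99,-0.45,0,0,0,0,0.7],[-0.99,-0.45,0,0,0,0,0.7],[-0.99,-0.45,0,0,0,0,0.7],[-0.99,-0.45,0,0,0,0,0.7],[-0.99,-0.45,0,0,0,0,0.7],[-0.99,-0.45,0,0,0,0,0.7]]])

```text
clock: 7.77
tool_pos: [0.5276, -0.2317, 0.3232]
ee_rot: [0.595, 0.804, 0.0, 0.0]
wrist_force: [0.3, -0.1, -0.1]
opening: 0.697
```

```bash
cat > dial.py <<'E'
from h import *
from rig import arm
from scipy.ndimage import map_coordinates
import sys
def unwrap(t,reg,th,z=.233):
    g=cv2.cvtColor(t['frame'],cv2.COLOR_RGB2GRAY).astype(float)
    a=np.radians(np.arange(-100,160,.5)) # ccw from post
    d=np.arange(.0225,.031,.0005);A,R=np.meshgrid(a,d);h=A+th+np.pi/2
    P=np.c_[(reg[0]+R*np.cos(h)).ravel(),(reg[1]+R*np.sin(h)).ravel(),np.full(A.size,z)]
    uv=proj(t,P);return np.degrees(a),map_coordinates(g,[uv[:,1],uv[:,0]],order=3).reshape(A.shape)
E
python3 - <<'E'
from dial import *
st(arm,[.514,-.3382,.15],112)
fr=[arm.grab_frame("top") for _ in range(8)]
t=fr[0];t['frame']=np.mean([f['frame'].astype(float) for f in fr],0).round().astype(np.uint8)
pickle.dump(t,open('top2.pkl','wb'))
c=np.load('rad.npy');th=c[2];ex=np.array([np.cos(th),np.sin(th)]);ey=np.array([-np.sin(th),np.cos(th)]);reg=c[:2]+.075*ey+np.array([.0005,0])
b=(244,158,288,202);S=16
im=t['frame'][b[1]:b[3],b[0]:b[2],::-1].astype(float); im=np.clip((im-120)*1.9,0,255).astype(np.uint8)
im=cv2.resize(im,None,fx=S,fy=S,interpolation=cv2.INTER_LANCZOS4)
px=lambda q,z:tuple(((proj(t,[[*q,z]])[0]-b[:2]+.5)*S-.5).round().astype(int))
for k in range(-6,6):
    A=.3*k;d=ey*np.cos(A)-ex*np.sin(A)
    cv2.line(im,px(reg+.034*d,.233),px(reg+.037*d,.233),(0,0,255),1)
cv2.imwrite('pics/dz2.png',im)
E
```

```text
t 7.77 pos [ 0.5276 -0.2317  0.3232] yhead 16.94 tilt [ 0.001  -0.0003] F [ 0.3 -0.1 -0.1] M [ 0.05  0.02 -0.01] op 0.697 j [-0.41  0.32  0.33  1.58  0.    0.86]
units tool xyz [-4.89 -2.21  8.66]
rz units (5deg) 16.99
```

View pics/dz2.png

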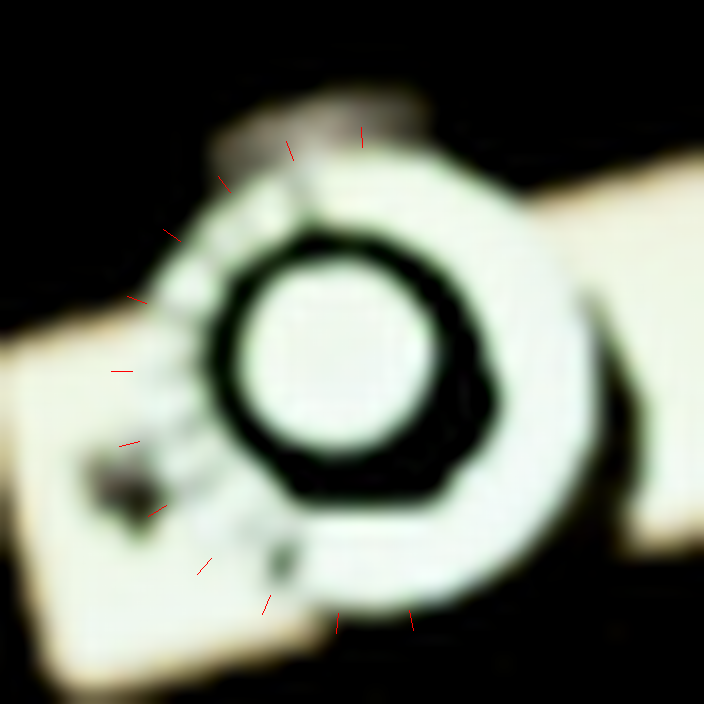

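The dial marks now run from (300,195), figure 0, to (285,560), figure 8. Seen from the post direction that reads 4.9–5.0 from both ends, so the sleeve is at 5. Next is the cap.

servo_tool(series=[[[-0.98,-0.44,0.5,0,0,0,0.5],[-0.98,-0.44,0.5,0,0,0,0.5],[-0.98,-0.44,0.5,0,0,0,0.5],[-0.98,-0.44,0.5,0,0,0,0.5],[-0.97,-0.45,0.5,0,0,0,0.5],[0,0,0.5,0,0,-1,0.5],[0,0,0.5,0,0,-1,0.5],[0,0,0.5,0,0,-1,0.5]]])

```text
clock: 8.83
tool_pos: [0.5139, -0.3368, 0.2419]
ee_rot: [0.483, 0.875, 0.0, -0.0]
wrist_force: [0.4, 0.4, 0.6]
opening: 0.499
```

servo_tool(series=[[[0,0,0.5,0,0,-1,0.5],[0,0,0.5,0,0,-1,0.5],[0,0,0.5,0,0,-1,0.5],[0,0,0.5,0,0,-1,0.5],[0,0,0.5,0,0,-1,0.5],[0,0,0.5,0,0,-1,0.5],[0,0,0.5,0,0,-1,0.5],[0,0,0.5,0,0,-1,0.5]]])

```text
clock: 9.5
tool_pos: [0.5142, -0.3363, 0.1621]
ee_rot: [0.154, 0.988, -0.0, 0.0]
wrist_force: [0.3, 0.1, 0.2]
opening: 0.499
```

servo_tool(series=[[[0,0,0,0,0,-1,0.5],[0,0,0,0,0,-1,0.5],[0,0,0,0,0,-1,0.5],[0,0,0,0,0,-1,0.5],[0,0,0,0,0,-1,0.5],[0,0,0,0,0,-1,0.5],[0,0,0,0,0,-1,0.5],[0,0,0,0,0,-1,0.5]]])

```text
clock: 10.17
tool_pos: [0.5142, -0.3363, 0.1625]
ee_rot: [-0.193, 0.981, -0.0, 0.0]
wrist_force: [-0.1, -0.4, 0.4]
opening: 0.5
```

```bash
python3 - <<'E'
from h import *
from rig import arm
st(arm,[.5135,-.3382,.06],112)
t=arm.grab_frame('top');s=arm.grab_frame('scene')
crop(t,390,150,490,250,5,'pics/d_t.png');crop(s,130,180,290,350,4,'pics/d_s.png')
E
```

```text
t 10.17 pos [ 0.5142 -0.3363  0.1625] yhead 112.25 tilt [ 0.0001 -0.0001] F [-0.1 -0.4  0.4] M [-0.03  0.05  0.01] op 0.5 j [-0.58  0.42  0.08  1.23 -0.   -0.97]
units tool xyz [ 0.07 -0.08  5.13]
rz units (5deg) 0.05
```

View pics/d_t.png

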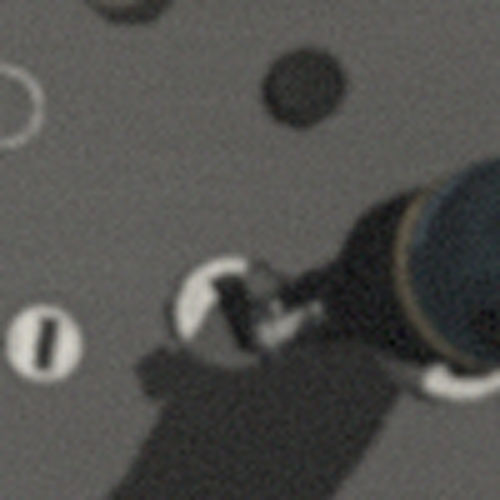

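View pics/d_s.png

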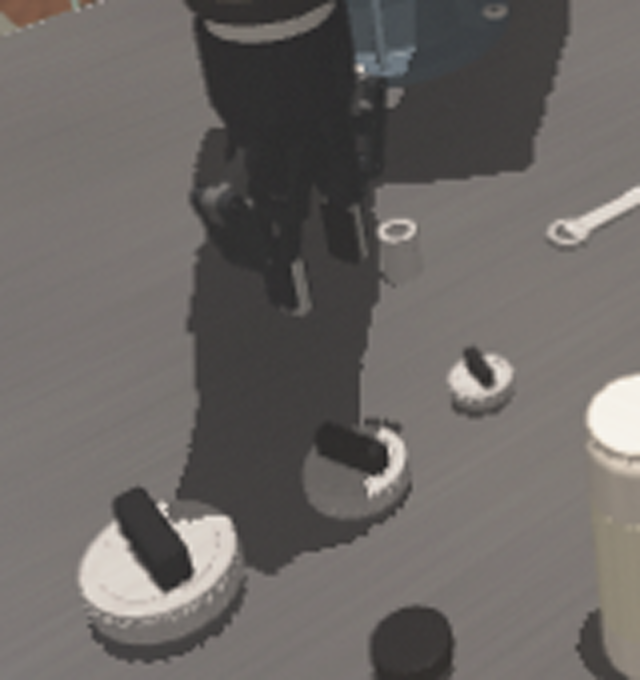

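servo_tool(series=[[[0.07,-0.08,0.9,0,0,0,0.5],[0,0,0.9,0,0,0,0.5],[0,0,0.9,0,0,0,0.5],[0,0,0.9,0,0,0,0.5],[0,0,0.9,0,0,0,0.5],[0,0,0.7,0,0,0,0.5],[0,0,0.5,0,0,0,0.5],[0,0,0.4,0,0,0,0.5]]])

```text
clock: 10.93
tool_pos: [0.513, -0.3386, 0.0395]
ee_rot: [-0.189, 0.982, 0.0, -0.0]
wrist_force: [0.6, 0.2, 0.6]
opening: 0.501
```

servo_tool(series=[[[0,0,0.5,0,0,0,0.5],[0,0,0,0,0,0,0.5]]])

```text
clock: 11.1
tool_pos: [0.5125, -0.3386, 0.0288]
ee_rot: [-0.19, 0.982, 0.001, -0.001]
wrist_force: [-0.2, 0.4, -0.2]
opening: 0.499
```

```bash
python3 - <<'E'
from h import *
from rig import arm
st(arm,[.5135,-.3382,.03],112)
t=arm.grab_frame('top');s=arm.grab_frame('scene')
crop(t,390,160,490,240,6,'pics/e_t.png');crop(s,180,240,260,330,7,'pics/e_s.png')
E
```

```text
t 11.1 pos [ 0.5125 -0.3386  0.0288] yhead 111.89 tilt [-0.0016  0.001 ] F [-0.2  0.4 -0.2] M [0.01 0.01 0.03] op 0.499 j [-0.58  0.52 -0.13  0.93 -0.   -0.97]
units tool xyz [-0.05  0.   -0.06]
rz units (5deg) -0.02
```

View pics/e_t.png

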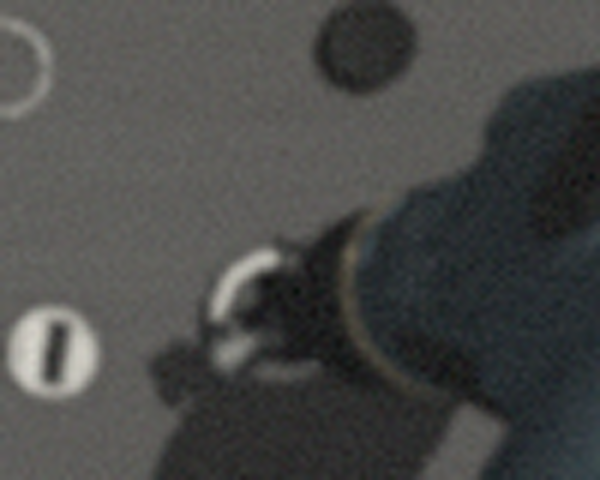

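View pics/e_s.png

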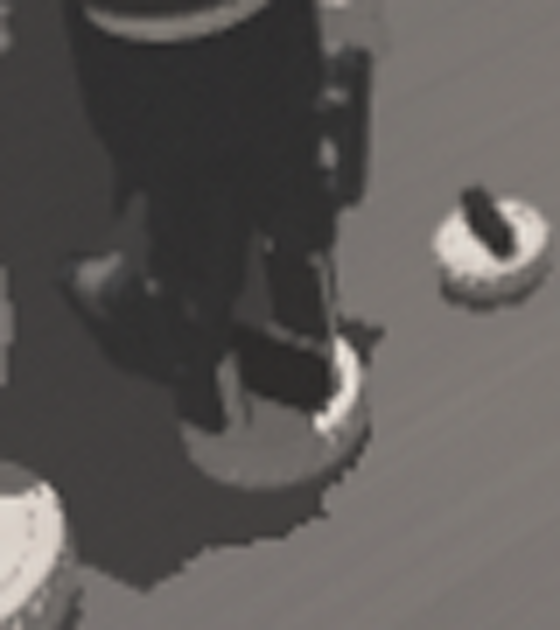

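servo_tool(series=[[[0,0,0,0,0,0,0.3],[0,0,0,0,0,0,0.2],[0,0,0,0,0,0,0.1],[0,0,0,0,0,0,0.05],[0,0,0,0,0,0,0.05],[0,0,0,0,0,0,0.05],[0,0,0,0,0,0,0.05],[0,0,0,0,0,0,0.05]]], squeeze=80)

```text
clock: 11.87
tool_pos: [0.5134, -0.3394, 0.0306]
ee_rot: [-0.19, 0.982, -0.0, 0.0]
wrist_force: [0.6, -0.1, 4.2]
opening: 0.142
```

```bash
python3 - <<'E'
from h import *
from rig import arm
st(arm,[.5135,-.3382,.03],112)
E
```

```text
t 11.87 pos [ 0.5134 -0.3394  0.0306] yhead 111.92 tilt [ 0.0007 -0.0007] F [ 0.6 -0.1  4.2] M [-0.21 -0.21 -0.05] op 0.142 j [-0.58  0.52 -0.12  0.93 -0.   -0.97]
units tool xyz [-0.03  0.05  0.03]
rz units (5deg) -0.02
```

servo_tool(series=[[[0,0,-0.3,0,0,0,0.05],[0,0,-0.8,0,0,0,0.05],[0,0,-1,0,0,0,0.05],[0,0,-1,0,0,0,0.05],[0,0,-1,0,0,0.4,0.05],[0,0,-1,0,0,0.8,0.05],[0,0,-1,0,0,0.8,0.05],[0,0,-1,0,0,0.8,0.05]]])

```text
clock: 12.53
tool_pos: [0.5124, -0.3388, 0.1731]
ee_rot: [-0.067, 0.998, 0.0, -0.001]
wrist_force: [0.2, 0.3, -0.6]
opening: 0.139
```

servo_tool(series=[[[0,0,-1,0,0,0.8,0.05],[0,0,-1,0,0,0.06,0.05],[0,0,-1,0,0,0,0.05],[0,0,-1,0,0,0,0.05],[0,0,-1,0,0,0,0.05],[0,0,-0.6,0,0,0,0.05],[0,0,0,0,0,0,0.05]]])

```text
clock: 13.12
tool_pos: [0.5134, -0.3394, 0.2869]
ee_rot: [-0.032, 0.999, -0.001, 0.001]
wrist_force: [0.2, 0.3, -1.1]
opening: 0.139
```

```bash
python3 - <<'E'
from h import *
from rig import arm
st(arm,[.612,-.031,.275],93.6)
t=arm.grab_frame('top');s=arm.grab_frame('scene')
crop(t,390,130,540,250,5,'pics/f_t.png');crop(s,180,140,280,260,6,'pics/f_s.png')
E
```

```text
t 13.12 pos [ 0.5134 -0.3394  0.2869] yhead 93.62 tilt [ 0.0025 -0.0017] F [ 0.2  0.3 -1.1] M [-0.06  0.03  0.04] op 0.139 j [-0.58  0.39  0.35  1.52 -0.   -0.65]
units tool xyz [-5.89 15.08  0.58]
rz units (5deg) 0.0
```

View pics/f_t.png

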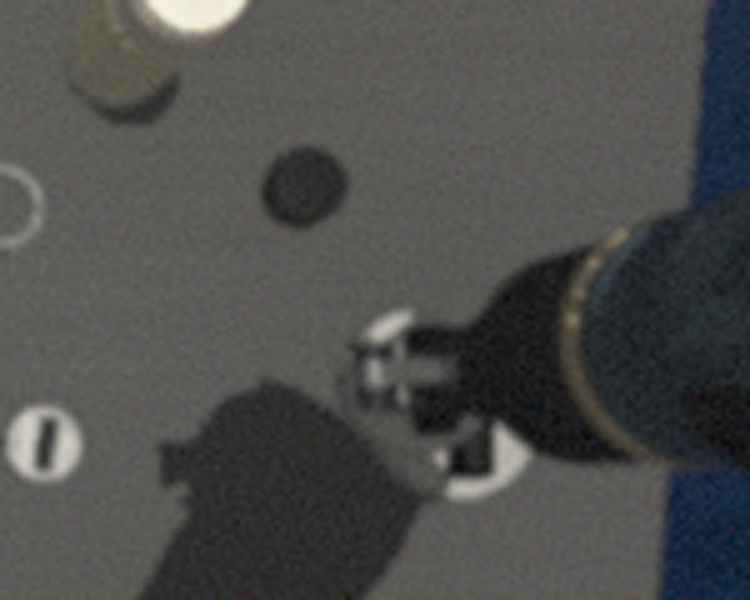

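View pics/f_s.png

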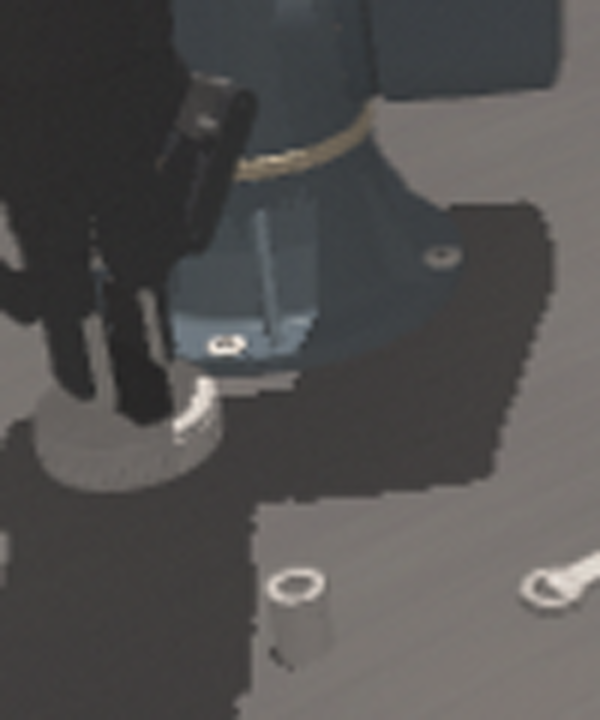

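servo_tool(series=[[[-0.2,0.5,0,0,0,0,0.05],[-0.38,0.97,0,0,0,0,0.05],[-0.38,0.97,0,0,0,0,0.05],[-0.38,0.97,0,0,0,0,0.05],[-0.38,0.97,0,0,0,0,0.05],[-0.38,0.97,0,0,0,0,0.05],[-0.38,0.97,0,0,0,0,0.05],[-0.38,0.97,0,0,0,0,0.05]]])

```text
clock: 13.88
tool_pos: [0.5605, -0.188, 0.2829]
ee_rot: [-0.032, 0.999, 0.0, -0.001]
wrist_force: [0.4, 0.2, -0.7]
opening: 0.138
```

servo_tool(series=[[[-0.38,0.97,0,0,0,0,0.05],[-0.38,0.97,0,0,0,0,0.05],[-0.38,0.97,0,0,0,0,0.05],[-0.38,0.97,0,0,0,0,0.05],[-0.38,0.97,0,0,0,0,0.05],[-0.38,0.97,0,0,0,0,0.05],[-0.38,0.97,0,0,0,0,0.05],[-0.32,0.99,0,0,0,0,0.05]]])

```text
clock: 14.55
tool_pos: [0.6101, -0.0291, 0.2828]
ee_rot: [-0.032, 0.999, 0.0, -0.001]
wrist_force: [0.5, 0.5, -0.6]
opening: 0.137
```

servo_tool(series=[[[0,0,0.55,0,0,0,0.05],[0,0,0.3,0,0,0,0.05],[0,0,0,0,0,0,0.05],[0,0,0,0,0,0,0.05]]])

```text
clock: 14.88
tool_pos: [0.6097, -0.031, 0.2664]
ee_rot: [-0.032, 1.0, 0.0, -0.001]
wrist_force: [0.2, -0.4, -1.2]
opening: 0.136
```

```bash
python3 - <<'E'
from h import *
from rig import arm
st(arm,[.611,-.0312,.265],93.6)
t=arm.grab_frame('top');s=arm.grab_frame('scene')
pickle.dump((t,s,arm.get_state()),open('hov.pkl','wb'))
crop(t,290,120,390,210,6,'pics/g_t.png');crop(s,290,120,390,230,6,'pics/g_s.png')
E
```

```text
t 14.88 pos [ 0.6097 -0.031   0.2664] yhead 93.61 tilt [-0.0023 -0.    ] F [ 0.2 -0.4 -1.2] M [ 0.01 -0.01  0.  ] op 0.136 j [-0.05  0.38  0.29  1.48 -0.   -0.11]
units tool xyz [-0.06 -0.01  0.07]
rz units (5deg) 0.0
```

View pics/g_t.png

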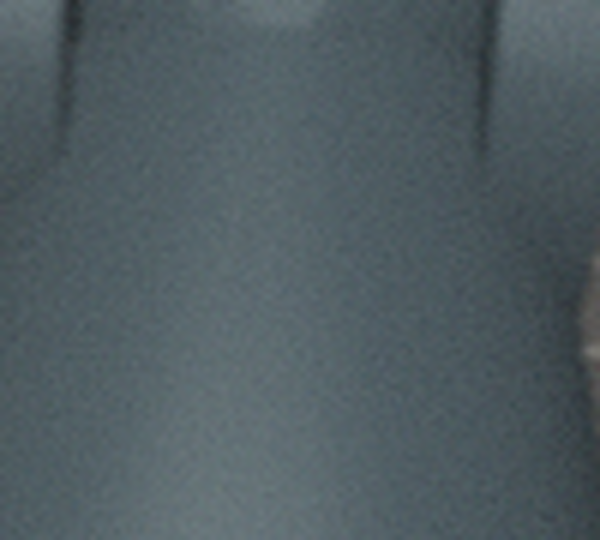

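View pics/g_s.png

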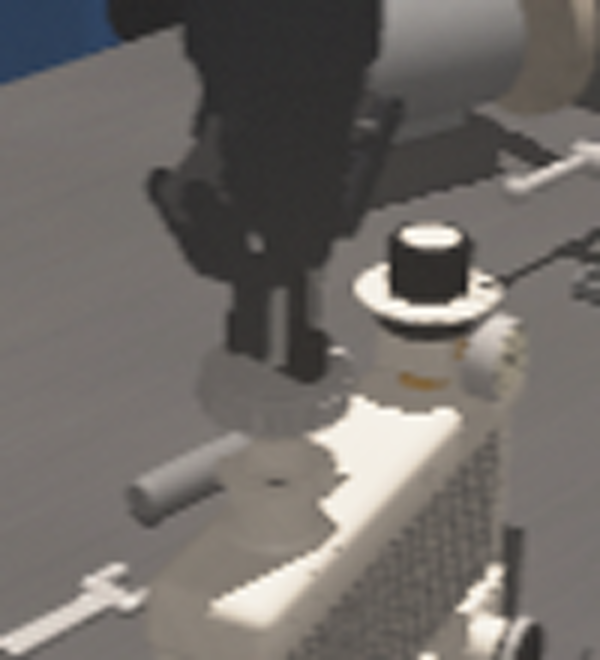

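```bash
python3 - <<'E'
from h import *
t,s,S0=pickle.load(open('hov.pkl','rb'))
tc=S0['tool_pos'];q=np.array([.611,-.0312])
b=(315,165,355,215);S=14
im=cv2.resize(np.clip((s['frame'][b[1]:b[3],b[0]:b[2],::-1].astype(float)-50)*1.5,0,255).astype(np.uint8),None,fx=S,fy=S,interpolation=cv2.INTER_CUBIC)
a=np.linspace(0,2*np.pi,90)
for p,r,z,col in((tc[:2],.031,tc[2]-.0036,(0,0,255)),(tc[:2],.031,tc[2]-.0206,(0,0,255)),(q,.0255,.216,(0,160,0)),(q,.0165,.216,(0,160,0))):
    P=np.c_[p[0]+r*np.cos(a),p[1]+r*np.sin(a),0*a+z]
    cv2.polylines(im,[((proj(s,P)-b[:2]+.5)*S-.5).round().astype(int)],True,col,1)
cv2.imwrite('pics/g2.png',im)
E
```

```text
(no output)
```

View pics/g2.png

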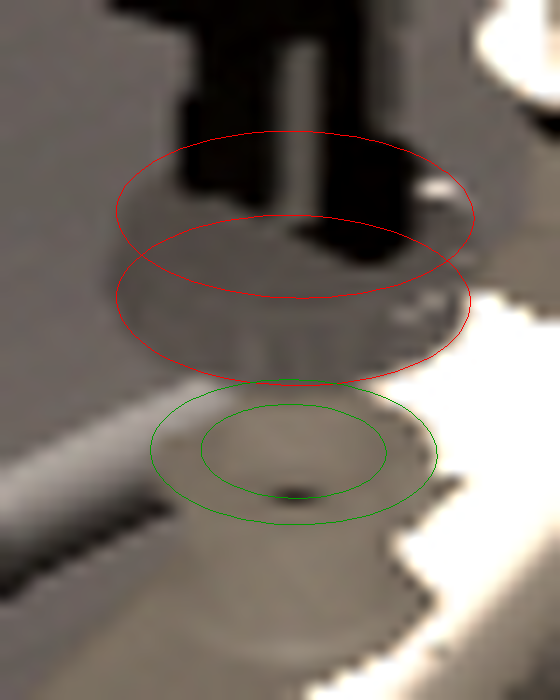

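servo_tool(series=[[[-0.05,0,0.5,0,0,0,0.05],[0,0,0.4,0,0,0,0.05],[0,0,0.2,0,0,0,0.05],[0,0,0,0,0,0,0.05]]])

```text
clock: 15.32
tool_pos: [0.6108, -0.0311, 0.2437]
ee_rot: [-0.031, 1.0, 0.0, -0.001]
wrist_force: [-0.3, -0.1, -0.9]
opening: 0.143
```

```bash
python3 - <<'E'
from h import *
from rig import arm
st(arm,[.611,-.0312,.237],93.6)
E
```

```text
t 15.32 pos [ 0.6108 -0.0311  0.2437] yhead 93.6 tilt [-0.0025  0.    ] F [-0.3 -0.1 -0.9] M [-0.05 -0.02  0.04] op 0.143 j [-0.05  0.39  0.24  1.42 -0.   -0.11]
units tool xyz [-0.01 -0.01  0.34]
rz units (5deg) 0.0
```

servo_tool(series=[[[0,0,0.2,0,0,0,0.05],[0,0,0.2,0,0,0,0.05],[0,0,0.1,0,0,0,0.05],[0,0,0,0,0,0,0.05]]])

```text
clock: 15.65
tool_pos: [0.6113, -0.0309, 0.2348]
ee_rot: [-0.032, 0.999, -0.0, -0.0]
wrist_force: [-0.1, -0.2, -1.2]
opening: 0.14
```

```bash
python3 - <<'E'
from h import *
from rig import arm
st(arm,[.611,-.0312,.228],93.6)
E
```

```text
t 15.65 pos [ 0.6113 -0.0309  0.2348] yhead 93.63 tilt [-0.0008 -0.0001] F [-0.1 -0.2 -1.2] M [0.01 0.   0.03] op 0.14 j [-0.05  0.39  0.22  1.4  -0.   -0.11]
units tool xyz [ 0.02 -0.02  0.34]
rz units (5deg) 0.01
```

servo_tool(series=[[[0,0,0.15,0,0,0,0.05],[0,0,0.1,0,0,0,0.05],[0,0,0.1,0,0,0,0.05],[0,0,0,0,0,0,0.05]]])

```text
clock: 15.98
tool_pos: [0.6116, -0.0308, 0.2291]
ee_rot: [-0.032, 0.999, -0.0, 0.001]
wrist_force: [-1.9, 0.2, 8.6]
opening: 0.14
```

```bash
python3 - <<'E'
from h import *
from rig import arm
st(arm,[.611,-.0312,.227],93.6)
E
```

```text
t 15.98 pos [ 0.6116 -0.0308  0.2291] yhead 93.63 tilt [ 0.0012 -0.0001] F [-1.9  0.2  8.6] M [ 0.08  0.59 -0.08] op 0.14 j [-0.05  0.39  0.2   1.38 -0.   -0.11]
units tool xyz [ 0.03 -0.02  0.1 ]
rz units (5deg) 0.01
```

servo_tool(series=[[[0,0,0.1,0,0,0,0.05],[0,0,0.08,0,0,0,0.05],[0,0,0,0,0,0,0.05],[0,0,0,0,0,0,0.05]]])

```text
clock: 16.32
tool_pos: [0.6116, -0.0308, 0.2263]
ee_rot: [-0.032, 0.999, -0.0, 0.001]
wrist_force: [-3.9, 1.3, 11.4]
opening: 0.14
```

```bash
python3 - <<'E'
from h import *
from rig import arm
st(arm,[.611,-.0312,.226],93.6)
s=arm.grab_frame('scene')
crop(s,300,140,380,230,7,'pics/i_s.png')
E
```

```text
t 16.32 pos [ 0.6116 -0.0308  0.2263] yhead 93.63 tilt [ 0.0019 -0.0001] F [-3.9  1.3 11.4] M [ 0.1   0.85 -0.  ] op 0.14 j [-0.05  0.39  0.2   1.37  0.   -0.11]
units tool xyz [ 0.03 -0.02  0.01]
rz units (5deg) 0.01
```

View pics/i_s.png

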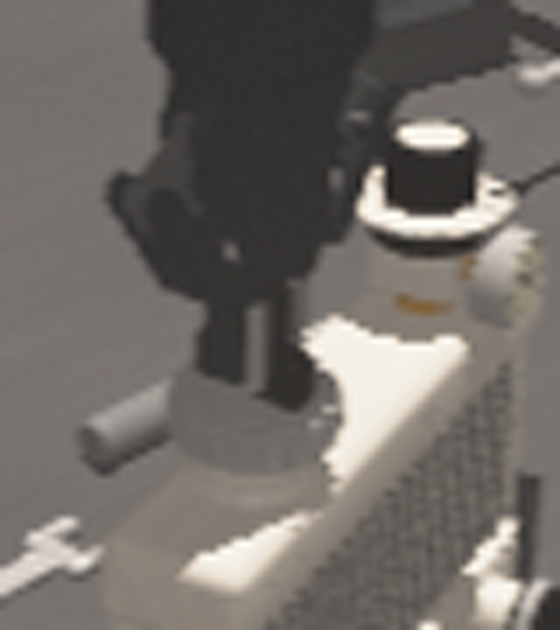

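servo_tool(series=[[[0.03,0,0.02,0,0,0.5,0.05],[0,0,0,0,0,0.7,0.05],[0,0,0,0,0,0.7,0.05],[0,0,0,0,0,0.7,0.05],[0,0,0,0,0,0.7,0.05],[0,0,0,0,0,0.7,0.05]]])

```text
clock: 16.87
tool_pos: [0.6122, -0.0311, 0.2264]
ee_rot: [0.144, 0.99, 0.0, 0.002]
wrist_force: [-1.1, -0.7, 11.2]
opening: 0.136
```

```bash
python3 - <<'E'
from h import *
from rig import arm
st(arm,[.611,-.0312,.226],15.6)
E
```

```text
t 16.87 pos [ 0.6122 -0.0311  0.2264] yhead 73.46 tilt [ 0.0044 -0.0005] F [-1.1 -0.7 11.2] M [-0.11  0.06  0.01] op 0.136 j [-0.05  0.39  0.19  1.37 -0.    0.24]
units tool xyz [ 0.05 -0.02  0.02]
rz units (5deg) 11.57
```

servo_tool(series=[[[0,0,0,0,0,0.7,0.05],[0,0,0,0,0,0.7,0.05],[0,0,0,0,0,0.7,0.05],[0,0,0,0,0,0.7,0.05],[0,0,0,0,0,0.7,0.05],[0,0,0,0,0,0.7,0.05],[0,0,0,0,0,0.7,0.05],[0,0,0,0,0,0.7,0.05]]])

```text
clock: 17.53
tool_pos: [0.6122, -0.0311, 0.2264]
ee_rot: [0.379, 0.925, 0.001, 0.002]
wrist_force: [0.3, 0.2, 11.2]
opening: 0.136
```

```bash
python3 - <<'E'
from h import *
from rig import arm
st(arm,[.611,-.0312,.226],15.6)
E
```

```text
t 17.53 pos [ 0.6122 -0.0311  0.2264] yhead 45.46 tilt [ 0.0045 -0.0005] F [ 0.3  0.2 11.2] M [-0.06  0.1   0.01] op 0.136 j [-0.05  0.39  0.19  1.37 -0.    0.73]
units tool xyz [ 0.04 -0.05  0.02]
rz units (5deg) 5.97
```

servo_tool(series=[[[0,0,0,0,0,0.7,0.05],[0,0,0,0,0,0.7,0.05],[0,0,0,0,0,0.7,0.05],[0,0,0,0,0,0.7,0.05],[0,0,0,0,0,0.7,0.05],[0,0,0,0,0,0.7,0.05],[0,0,0,0,0,0.6,0.05],[0,0,0,0,0,0.5,0.05]]])

```text
clock: 18.2
tool_pos: [0.6121, -0.0311, 0.2263]
ee_rot: [0.581, 0.814, 0.001, 0.002]
wrist_force: [-1.4, 0.1, 11.2]
opening: 0.136
```

```bash
python3 - <<'E'
from h import *
from rig import arm
st(arm,[.611,-.0312,.226],15.6)
E
```

```text
t 18.2 pos [ 0.6121 -0.0311  0.2263] yhead 18.97 tilt [ 0.0043 -0.0006] F [-1.4  0.1 11.2] M [-0.12  0.24  0.1 ] op 0.136 j [-0.05  0.39  0.19  1.37 -0.    1.19]
units tool xyz [ 0.01 -0.06  0.02]
rz units (5deg) 0.67
```

servo_tool(series=[[[0,0,0,0,0,0.4,0.05],[0,0,0,0,0,0.3,0.05],[0,0,0,0,0,0,0.05]]])

```text
clock: 18.45
tool_pos: [0.6115, -0.0311, 0.2262]
ee_rot: [0.605, 0.796, 0.001, 0.001]
wrist_force: [-2.9, -0.2, 12.0]
opening: 0.144
```

```bash
python3 - <<'E'
from h import *
from rig import arm
st(arm,[.611,-.0312,.226],15.6)
E
```

```text
t 18.45 pos [ 0.6115 -0.0311  0.2262] yhead 15.54 tilt [ 0.0031 -0.0007] F [-2.9 -0.2 12. ] M [-0.17  0.67  0.18] op 0.144 j [-0.05  0.39  0.19  1.37 -0.    1.25]
units tool xyz [ 0.   -0.02  0.01]
rz units (5deg) -0.01
```

servo_tool(series=[[[0,0,0,0,0,0.2,0.05],[0,0,-0.05,0,0,0,0.05],[0,0,-0.05,0,0,0,0.05],[0,0,-0.05,0,0,0,0.05],[0,0,0,0,0,0,0.05],[0,0,0,0,0,0,0.05]]])

```text
clock: 18.95
tool_pos: [0.6112, -0.0311, 0.2285]
ee_rot: [0.611, 0.791, 0.0, 0.001]
wrist_force: [-1.7, -0.8, 8.8]
opening: 0.134
```

```bash
python3 - <<'E'
from h import *
from rig import arm
st(arm,[.611,-.0312,.2294],15.6)
t=arm.grab_frame('top');s=arm.grab_frame('scene')
pickle.dump((t,s,arm.get_state()),open('end.pkl','wb'))
tc=arm.get_state()['tool_pos']
cv2.imwrite('pics/j_full.png',s['frame'][:,:,::-1])
b=(310,160,360,215);S=12
im=cv2.resize(np.clip((s['frame'][b[1]:b[3],b[0]:b[2],::-1].astype(float)-20)*1.5,0,255).astype(np.uint8),None,fx=S,fy=S,interpolation=cv2.INTER_CUBIC)
cv2.imwrite('pics/j0.png',im)
crop(t,235,140,365,230,6,'pics/j_t.png')
E
```

```text
t 18.95 pos [ 0.6112 -0.0311  0.2285] yhead 14.64 tilt [ 0.0018 -0.0006] F [-1.7 -0.8  8.8] M [-0.2   0.62  0.23] op 0.134 j [-0.05  0.39  0.2   1.38 -0.    1.26]
units tool xyz [-0.   -0.01 -0.04]
rz units (5deg) -0.19
```

View pics/j0.png

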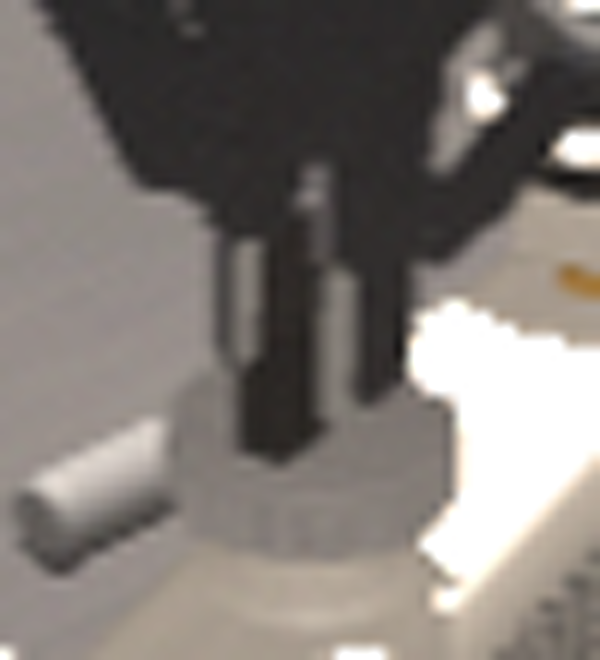

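View pics/j_t.png

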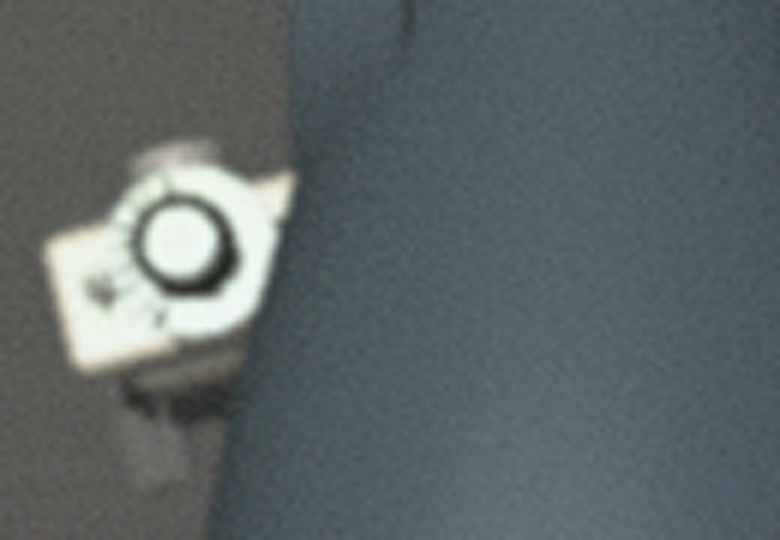

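View pics/j_full.png

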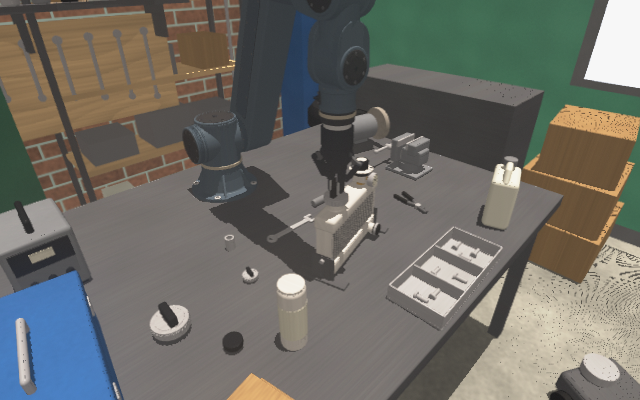

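```bash
python3 - <<'E'
from dial import *
c=np.load('rad.npy');th=c[2];ey=np.array([-np.sin(th),np.cos(th)])
for off in((0,0),(.0008,0),(.0005,-.001),(.0008,.0009)):
  reg=c[:2]+.075*ey+np.array(off)
  for n in('top1','top2'):
    a,im=unwrap(load(n),reg,th); d=im[2:].mean(0); d=d-cv2.GaussianBlur(d[None],(0,0),16)[0]
    best=[]
    for v in np.arange(0.5,7.5,.05):
        k=(np.arange(9)-v)*np.degrees(.3); m=(np.arange(9)-.5-v)*np.degrees(.3)
        k0=np.r_[k]; best.append((np.interp(k,a,d).mean()-np.interp(np.r_[m,m[-1]+17.2],a,d).mean(),round(v,2)))
    print(off,n,[(round(x,1),v) for x,v in sorted(best)[:4]])
E
```

```text
(0, 0) top1 [(np.float64(-17.9), np.float64(2.3)), (np.float64(-17.3), np.float64(2.35)), (np.float64(-16.8), np.float64(2.25)), (np.float64(-16.7), np.float64(3.3))]
(0, 0) top2 [(np.float64(-13.7), np.float64(5.05)), (np.float64(-13.5), np.float64(5.0)), (np.float64(-12.6), np.float64(5.1)), (np.float64(-12.1), np.float64(4.95))]
(0.0008, 0) top1 [(np.float64(-18.0), np.float64(2.25)), (np.float64(-17.3), np.float64(2.3)), (np.float64(-17.0), np.float64(2.2)), (np.float64(-16.3), np.float64(3.25))]
(0.0008, 0) top2 [(np.float64(-13.7), np.float64(4.95)), (np.float64(-13.5), np.float64(5.0)), (np.float64(-12.7), np.float64(4.9)), (np.float64(-12.0), np.float64(5.05))]
(0.0005, -0.001) top1 [(np.float64(-16.2), np.float64(2.35)), (np.float64(-16.0), np.float64(2.3)), (np.float64(-14.9), np.float64(2.4)), (np.float64(-14.7), np.float64(3.35))]
(0.0005, -0.001) top2 [(np.float64(-10.2), np.float64(5.0)), (np.float64(-9.7), np.float64(4.95)), (np.float64(-9.7), np.float64(3.05)), (np.float64(-9.7), np.float64(5.05))]
(0.0008, 0.0009) top1 [(np.float64(-17.8), np.float64(2.2)), (np.float64(-17.0), np.float64(2.15)), (np.float64(-16.8), np.float64(2.25)), (np.float64(-16.0), np.float64(3.2))]
(0.0008, 0.0009) top2 [(np.float64(-13.7), np.float64(4.95)), (np.float64(-13.5), np.float64(5.0)), (np.float64(-12.8), np.float64(4.9)), (np.float64(-11.9), np.float64(5.05))]
```

servo_tool(series=[[[0,0,-0.04,0,0,0,0.05],[0,0,0,0,0,0,0.05],[0,0,0,0,0,0,0.05],[0,0,0,0,0,0,0.05]]])

```text
clock: 19.38
tool_pos: [0.6111, -0.0311, 0.2292]
ee_rot: [0.611, 0.791, 0.0, 0.001]
wrist_force: [-2.0, 0.1, 6.7]
opening: 0.137
```

```bash
python3 - <<'E'
from h import *
from rig import arm
st(arm,[.611,-.0312,.2294],15.6)
print(arm.hand_in())
E
```

```text
t 19.38 pos [ 0.6111 -0.0311  0.2292] yhead 14.64 tilt [ 0.0016 -0.0005] F [-2.   0.1  6.7] M [-0.2   0.55  0.19] op 0.137 j [-0.05  0.39  0.2   1.38 -0.    1.26]
units tool xyz [-0.01 -0.01 -0.01]
rz units (5deg) -0.19
the job is handed in; nothing more can be done
None
```

The radiator is set up for its leak test, and I handed the job in at 19.4 s of the 54 s. No verdict is reported.

**What I did**
- I turned the regulator's sleeve clockwise by three clicks (51.7°) and released it.
- I picked up the 62 mm cap by its bar, pushed it through the notches to about 20 mm below the rim with 11 N of spring force, and twisted it 78° clockwise to its stop.
- I then eased it up into the seat and kept the grip.

**Last checks**
- **Sleeve:** the nine dial marks read 4.95–5.05 at the post after the turn, and the dial looked unchanged at the end.
- **Cap height:** its origin is about 17.4 mm below the rim, worked out from the tool pose when I gripped it, not measured directly.
- **Cap angle:** the grip sits within about 1° of the radiator's y axis, and the stop was felt as a moment of about 0.2 N m.
- **Grip and push:** the bar is still held at the 80 N grip setting, with 6.7 N of spring force and tilt near zero.
- **Other items:** the last scene picture shows nothing else on the bench visibly moved.

**Checks that disagreed**
- The first dial reading gave 2.2–2.3 instead of a whole figure. I took it as 2, and the reading after the turn agrees.
- My estimates of the neck position differed by up to 3 mm in x, but the cap went in with no more than about 4 N of side force.
- The top camera was blocked by the arm over the neck, so the last cap checks rest on the scene view and the tool pose.

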